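# Find the dragging roller of a tube mixer by feel

## Robot

A 6-joint arm with a two-finger parallel gripper is mounted at the origin on the work surface. World frame = base frame: x ahead of the robot, y to its left, z up, the work surface at z = 0. Lengths are in m, angles in rad, forces in N, time in s.
With the tool pointing down it reaches from about 0.375 to 0.925 m from the base axis. Payload 5.7 kg.
Tool frame: the origin (TCP) lies between the finger pads; the fingertips stand 25 mm ahead of it and the grasp point (between the pads) lies 6 mm ahead of it (robot.finger_overhang is the distance from the TCP to the fingertips, in m); z points along the fingers, y is the direction in which the jaws open and shut (so a half turn about z gives the same grasp; the last joint's range is limited). The gripper opens to 85 mm and grips with 20 to 120 N. Pads are 22 mm wide; open, the fingers measure 114 mm over their backs; the gripper's body (76 mm by 85 mm) begins 54 mm behind the grasp point. The pads swing forward as they close: fully open they stand 13 mm farther back than shut.
Start: joints at [-1.37, 0.359, 1.51, -0, 1.272, -0.115], TCP at [0.186, -0.57, 0.256] pointing down, gripper open.
Joint ranges: [-2.97, 2.97], [-1.01, 2.36], [0.21, 2.38], [-0.96, 4.11], [0.2, 2.71], [-2.98, 2.98]. Speed limits (rad/s): [2.39, 2.39, 3.14, 3.14, 3.14, 3.14].

## Interface

Orientations are given as a rotation vector (axis times angle).
In Python, from station import readout, eyes, robot gives the robot as it stands.
- The arm moves only by the tool servo_tool, never from a script. Its arguments are lists of equal length, an entry for each row: "slide": the shift along the tool's x, y, z in m, a list of three; "angular": the turn, a rotation vector about the tool's x, y, z in rad, a list of three. In form: {"slide": [[dx, dy, dz], ...], "angular": [[rx, ry, rz], ...]}. A call has 1 to 5 rows; each row is the pose to reach, as a shift and turn from the pose measured when the call began, along the tool's axes at that moment; what a row does not reach only later rows make up. A row lasts 1/10 s, in which the tool goes at most 50 mm and 8.59 degrees, less where a joint would pass 70% of its speed; a pose out of reach is approached as far as the arm can. A call with a gripper value outside its range is refused whole. "gripper" is the gripper's target within -1 to 1 (fully open at 1, half-way at 0, shut at -1), set as the call begins (left out, the last holds). The fingers move at their own pace and stop on an object; "newtons" is the grip in N (left out, the last holds). Time passes only in rows, so rows that repeat a pose let the fingers close. It gives the time, the measured TCP pose, the force and the opening at its end, in the units of the state.
- readout.get_state(): the state, without advancing time (a new reading comes with each control period).
- eyes.get_image(name): name is "side" or "top" or "wrist"; returns the picture (420x560x3 uint8, red, green, blue); there is no depth.
- eyes.camera_params(name): a dict with "fx", "fy", "cx", "cy" (pixels), "D" ([k1, k2, p1, p2, k3] as OpenCV has them; the pictures are not rectified), "rvec" (rotation vector, rad) and "tvec" (3), from world to camera coordinates, as OpenCV has them. Camera axes: x right, y down, z forward; pixel columns grow to the right and rows downward; lengths in m; the calibration is good to about 2 mm. A picture is of the moment at which its call begins: read the wrist's pose just before it. camera_params takes no time and is no camera call; for the wrist camera it gives the pose at the moment of the call.
- robot.job_done(): hands the job in, once; it reports no verdict.
Trained networks look in the newest picture that a camera, given by its name, has taken for a name from the list of things; names that differ only in an ending like _2 or _b are one class to them, and where a whole thing is asked for, a point or a joint stands for the part that bears it (a point fixed in the world has none). Each returns a list of dicts, best first, with "score" (0 to 1); they miss things now and then, are a little off and sometimes report something else, mostly with a low value. They report only what shows in the picture. A call takes as long as a camera call.
- eyes.recognise(thing, camera): "point" ([column, row] in pixels, amid what is visible of it).
- eyes.landmark_of(thing, camera): "point" ([column, row] in pixels: a listed point, or the origin of a listed thing).
The state is a dict: "time_s": time; "qpos": joint angles; "dq": joint speeds; "joint_torque": joint torques, N m; "ee_pos": TCP position; "tool_rot": TCP orientation; "contact_force": force on the tool from outside, world axes, zero at the start; "moment": the same for the moment, N m; "gripper_width": finger opening in m.
Only numpy, scipy, OpenCV 4.12 (cv2) and the standard library are available. Lean on these libraries where they do the work, as an engineer would, in place of code of your own. Each camera call takes 0.05 s, during which the arm holds its last target. There are 200 camera calls.

## Task

One of the four rollers of the tube mixer has bad bearings, and only feel tells which. Roll each of the four by hand at least an eighth of a turn one way (not back again) where it sits, and feel how hard it turns, never forcing a roller against its seats with more than 25 N. Then lift out the one that drags and lay it gently, lying flat, in the steel service tray; leave the three good rollers seated and everything else on the bench where it is.

Things in the scene. Friction and masses are not known exactly. Their poses are not given: they have to be found in the camera images.
- mixer: bench tube roller mixer, white, fixed, 330 long x 290 wide x 120 mm high. Origin: centre of its underside, on the bench; x along its rollers (control panel on the -x end), y across them, z up. Four rollers lie parallel, 62 mm apart, between end housings whose tops stand at 120 mm (250 mm clear between them); flat deck under the rollers at 50 mm
- tray: shallow open steel service tray, fixed, 300 x 140 mm outside, 30 mm high, walls and floor 4 mm thick. Origin: centre of its underside; x along its length, z up
- place_1 (a point): roller place 1 of the mixer (mixer y -93 mm): middle of its roller on the axis as designed, 100 mm above the bench; with worn seats the real roller lies up to 2.5 mm higher or lower. x along the roller, z up. Roller: dark rubbery sleeve, 36 mm diameter, 200 mm long, turning on a steel axle that does not turn; flat axle ends (10 x 12 mm) stand out 21 mm at both ends; 242 mm long in all, 0.2 to 0.45 kg; 26 mm free between neighbouring sleeves
- place_2 (a point): roller place 2 of the mixer (mixer y -31 mm): middle of its roller on the axis as designed, 100 mm above the bench; with worn seats the real roller lies up to 2.5 mm higher or lower. x along the roller, z up. Each axle end stands in a slot 12.5 mm wide, open at the top (112 mm), about 18 mm deep, on a firm rubber seat (dragging_seat, free_seat_1 to 3): a roller lifts straight out, nothing locks it
- place_3 (a point): roller place 3 of the mixer (mixer y 31 mm): middle of its roller on the axis as designed, 100 mm above the bench; with worn seats the real roller lies up to 2.5 mm higher or lower. x along the roller, z up. Three rollers (free_roller_1 to 3) turn at a touch, under 1 N at the rim, and coast. One (dragging_roller) takes about 4 N at the rim; a fingertip slid across it turns it only if pressed on with 6 to 15 N
- place_4 (a point): roller place 4 of the mixer (mixer y 93 mm): middle of its roller on the axis as designed, 100 mm above the bench; with worn seats the real roller lies up to 2.5 mm higher or lower. x along the roller, z up. Sleeves (free_sleeve_1 to 3, dragging_sleeve) look alike, each with a thin pale seam; angles start within 0.05 rad of zero. Which roller is where varies
- screwdriver: screwdriver, 170 mm, lying beside the mixer; a bystander. Origin: at its underside, about mid-length
- dishes: stack of three clear culture dishes, 62 mm across, 49 mm high; a bystander. Origin: at its underside
- wash_bottle: bottle, 64 mm across, 170 mm high; a bystander. Origin: at its underside
- tip_box: blue pipette-tip box, 85 x 120 mm, 67 mm high; a bystander. Origin: at its underside
- marker: black marker pen, 135 mm, lying; a bystander. Origin: at its underside, about mid-length

How it is judged:
On the way, in this order (a step that is already met when the one before it is completed fails the run):
1. every roller has been rolled on by at least an eighth of a turn (0.7 rad counts) while all four sit in their slots ((value of joint free_sleeve_1 above 0.7 rad or value of joint free_sleeve_1 below -0.7 rad) and (value of joint free_sleeve_2 above 0.7 rad or value of joint free_sleeve_2 below -0.7 rad) and (value of joint free_sleeve_3 above 0.7 rad or value of joint free_sleeve_3 below -0.7 rad) and (value of joint dragging_sleeve above 0.7 rad or value of joint dragging_sleeve below -0.7 rad) and distance of each of free_roller_1, free_roller_2, free_roller_3, dragging_roller from where it was at the start of the episode below 0.006 m), for 0.1 s.
2. the roller that drags is out of its slots and clear above the mixer (z of dragging_roller in the frame of mixer above 0.125 m), for 0.1 s.
At the end, for the whole second after the job is handed in: the dragging roller lies flat on the floor of the tray, wholly inside its walls, at rest and released; the three good rollers sit in their slots within 6 mm of where they were; the bystanders have not moved more than 30 mm (x of dragging_roller in the frame of tray between -0.03 and 0.03 m and y of dragging_roller in the frame of tray between -0.055 and 0.055 m and z of dragging_roller in the frame of tray between 0.015 and 0.027 m and linear speed of dragging_roller below 0.03 m/s and distance of each of free_roller_1, free_roller_2, free_roller_3 from where it was at the start of the episode below 0.006 m); the robot touches nothing.
It fails at once if a roller is forced into or against its seats with more than 25 N (its weight included) (contact force between free_roller_1 and free_seat_1 above 25 N or contact force between free_roller_2 and free_seat_2 above 25 N or contact force between free_roller_3 and free_seat_3 above 25 N or contact force between dragging_roller and dragging_seat above 25 N or contact force between any of free_roller_1, free_roller_2, free_roller_3, dragging_roller and mixer above 25 N).
It fails at once if a good roller is lifted from its seats by more than 10 mm (z of any of free_roller_1, free_roller_2, free_roller_3 in the frame of mixer above 0.11 m).
It fails at once if the roller comes down in the tray faster than 0.3 m/s (dropped or thrown in) (x of dragging_roller in the frame of tray between -0.15 and 0.15 m and y of dragging_roller in the frame of tray between -0.07 and 0.07 m and z of dragging_roller in the frame of tray below 0.045 m and linear speed of dragging_roller above 0.3 m/s).
It fails at once if a bystander is moved more than 30 mm (distance of any of screwdriver, dishes, wash_bottle, tip_box, marker from where it was at the start of the episode above 0.03 m).
It also fails if it takes over 72 s, if anything falls off the work surface, if the arm or the gripper's body presses on something with over 40 N, if the wrist force passes 120 N, or if a joint passes its speed limit or range.

## Working session

There is one attempt and no reset: what is moved stays moved. The work goes in short steps, Python scripts to look and compute and a tool call to move; the robot and the scene stay as the last step left them, time stands still between calls to the robot, and variables do not carry over. Pictures are saved under pics/ and viewed, about 8 in all and at most 12, crops included, and the job is handed in when it is done.

Besides the shell and the picture viewer there is one more tool, called as name(argument=value, ...) on one line, values as JSON. servo_tool: Moves the arm, as the interface text tells. Its arguments: {"type":"object","properties":{"slide":{"type":"array","items":{"type":"array","items":{"type":"number"}}},"angular":{"type":"array","items":{"type":"array","items":{"type":"number"}}},"gripper":{"type":"number"},"newtons":{"type":"number"}},"required":["slide","angular"]}

```bash
mkdir -p pics
cat > h.py <<'E'
import numpy as np,cv2
from station import readout,eyes,robot
def snap(c,f=None):
    im=eyes.get_image(c)
    if f: cv2.imwrite('pics/'+f,im[:,:,::-1])
    return im
def ray(c,uv,p=None):
    p=p or eyes.camera_params(c)
    K=np.array([[p['fx'],0,p['cx']],[0,p['fy'],p['cy']],[0,0,1.]])
    R=cv2.Rodrigues(np.array(p['rvec'],float))[0];t=np.array(p['tvec'],float).ravel()
    n=cv2.undistortPoints(np.array([[uv]],float),K,np.array(p['D'],float))[0,0]
    return -R.T@t, R.T@np.array([n[0],n[1],1.])
def atz(c,uv,z,p=None):
    o,d=ray(c,uv,p); return o+d*(z-o[2])/d[2]
def proj(c,X,p=None):
    p=p or eyes.camera_params(c)
    K=np.array([[p['fx'],0,p['cx']],[0,p['fy'],p['cy']],[0,0,1.]])
    return cv2.projectPoints(np.array(X,float).reshape(-1,1,3),np.array(p['rvec'],float),np.array(p['tvec'],float),K,np.array(p['D'],float))[0][:,0]
E
python3 - <<'E'
from h import *
np.set_printoptions(precision=3,suppress=True)
for c in('top','side'):
    snap(c,c+'0.png')
    for n,z in [('mixer',0),('tray',0),('place_1',.1),('place_2',.1),('place_3',.1),('place_4',.1),('screwdriver',0),('dishes',0),('wash_bottle',0),('tip_box',0),('marker',0)]:
        if c=='side' and n not in('mixer','tray','place_1','place_4'):continue
        for r in eyes.landmark_of(n,c)[:4 if 'place' in n else 1]:
            print(c,n,round(r['score'],2),np.round(r['point']),atz(c,r['point'],z))
print(readout.get_state())
E
```

```text
top mixer 0.7 [312. 206.] [ 0.576 -0.083  0.   ]
top tray 0.87 [171. 226.] [0.531 0.305 0.   ]
top place_1 0.89 [281. 206.] [0.569 0.002 0.1  ]
top place_1 0.88 [304. 205.] [ 0.569 -0.057  0.1  ]
top place_1 0.67 [354. 200.] [ 0.581 -0.185  0.1  ]
top place_1 0.56 [333. 200.] [ 0.581 -0.13   0.1  ]
top place_2 0.89 [281. 206.] [0.569 0.002 0.1  ]
top place_2 0.88 [304. 205.] [ 0.569 -0.057  0.1  ]
top place_2 0.67 [354. 200.] [ 0.581 -0.185  0.1  ]
top place_2 0.56 [333. 200.] [ 0.581 -0.13   0.1  ]
top place_3 0.89 [281. 206.] [0.569 0.002 0.1  ]
top place_3 0.88 [304. 205.] [ 0.569 -0.057  0.1  ]
top place_3 0.67 [354. 200.] [ 0.581 -0.185  0.1  ]
top place_3 0.56 [333. 200.] [ 0.581 -0.13   0.1  ]
top place_4 0.89 [281. 206.] [0.569 0.002 0.1  ]
top place_4 0.88 [304. 205.] [ 0.569 -0.057  0.1  ]
top place_4 0.67 [354. 200.] [ 0.581 -0.185  0.1  ]
top place_4 0.56 [333. 200.] [ 0.581 -0.13   0.1  ]
top screwdriver 0.76 [254. 211.] [0.567 0.078 0.   ]
top dishes 0.87 [129. 247.] [0.477 0.42  0.   ]
top wash_bottle 0.68 [395. 182.] [ 0.639 -0.314  0.   ]
top tip_box 0.56 [401. 235.]
[... 326 characters left out ...]
side place_1 0.75 [291. 181.] [ 0.567 -0.052  0.1  ]
side place_4 0.88 [278. 193.] [0.561 0.013 0.1  ]
side place_4 0.86 [307. 167.] [ 0.58  -0.136  0.1  ]
side place_4 0.76 [316. 158.] [ 0.59  -0.192  0.1  ]
side place_4 0.75 [291. 181.] [ 0.567 -0.052  0.1  ]
{'time_s': 0.85, 'qpos': array([-1.37 ,  0.359,  1.51 , -0.   ,  1.273, -0.115]), 'dq': array([-0.   , -0.001,  0.001, -0.002,  0.   , -0.001]), 'joint_torque': array([ -0.001, -52.756, -27.905,  -0.   ,   0.002,  -0.   ]), 'ee_pos': array([ 0.186, -0.57 ,  0.256]), 'tool_rot': array([-3.102, -0.494,  0.   ]), 'contact_force': array([0.78 , 0.184, 0.447]), 'moment': array([ 0.007, -0.024,  0.029]), 'gripper_width': 0.0853878029094033}
```

Run:
```python
import cv2
im=cv2.imread('pics/top0.png')[120:300,90:450]
cv2.imwrite('pics/topc.png',cv2.resize(im,None,fx=2.2,fy=2.2,interpolation=cv2.INTER_CUBIC))
```

```text
(no output)
```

View pics/topc.png

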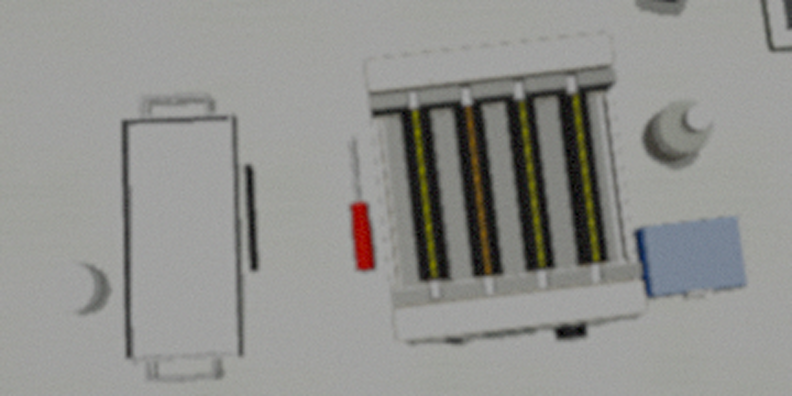

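View pics/side0.png

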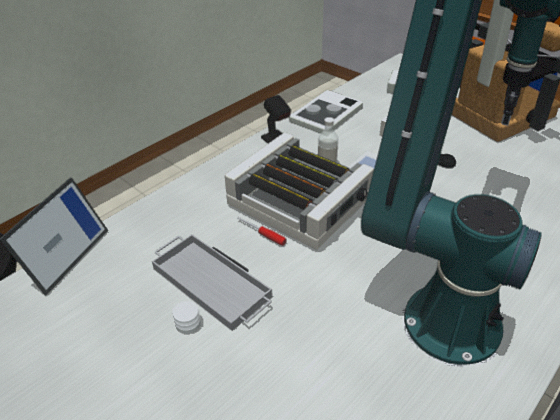

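The top view shows the tray at left (crop 125–240, 118–355) and the mixer with its panel toward the robot. The four seams run through crop x≈424, 476, 533 and 586, and the tip box and bottle are right of the mixer. The side view agrees with this.

```bash
cat >> h.py <<'E'
from scipy.spatial.transform import Rotation as Ro
def delta(pos,yaw):
    "shift/turn in tool axes to reach TCP pos with tool down, tool x at world yaw"
    s=readout.get_state();R=Ro.from_rotvec(s['tool_rot'])
    T=Ro.from_matrix(np.array([[np.cos(yaw),np.sin(yaw),0],[np.sin(yaw),-np.cos(yaw),0],[0,0,-1.]]))
    return R.inv().apply(np.array(pos)-s['ee_pos']),(R.inv()*T).as_rotvec()
E
python3 - <<'E'
from h import *
np.set_printoptions(precision=4,suppress=True)
f=lambda x,y:(x/2.2+90,y/2.2+120)
for a,b in [((413,108),(433,278)),((465,105),(487,273)),((520,100),(544,268)),((573,95),(597,262))]:
    A=atz('top',f(*a),.118);B=atz('top',f(*b),.118);d=A-B
    print((A+B)/2,np.linalg.norm(d),np.arctan2(d[1],d[0]))
for a in [(124,121),(235,117),(241,355),(129,357)]: print(atz('top',f(*a),.03))
print(delta([.5,-.09,.36],.12))
E
```

```text
[0.5638 0.0006 0.118 ] 0.19782494342268972 0.08986382488686566
[ 0.5668 -0.0605  0.118 ] 0.1958639232724174 0.09885998581529794
[ 0.5709 -0.1252  0.118 ] 0.1962024115660851 0.10620553621272298
[ 0.5757 -0.1864  0.118 ] 0.1950872814591051 0.10294958391026994
[0.67   0.3649 0.03  ]
[0.6716 0.2288 0.03  ]
[0.3804 0.225  0.03  ]
[0.3819 0.3597 0.03  ]
(array([ 0.4473, -0.3591, -0.1037]), array([-0.0001,  0.    ,  0.1958]))
```

servo_tool(slide=[[0.045,-0.035,-0.03],[0.085,-0.07,-0.06],[0.125,-0.1,-0.085],[0.165,-0.13,-0.1],[0.205,-0.165,-0.1]], angular=[[0,0,0.05],[0,0,0.1],[0,0,0.15],[0,0,0.2],[0,0,0.21]], gripper=-1, newtons=40)

```text
time_s: 1.35
ee_pos: [0.3128, -0.3787, 0.3537]
tool_rot: [3.134, 0.162, 0.003]
contact_force: [0.6, 0.0, -0.0]
gripper_width: 0.0126
```

Run:
```python
from h import *
print(delta([.5,-.09,.36],.09))
```

```text
(array([ 0.2160218 , -0.26779465, -0.00686759]), array([ 0.00363286, -0.00195876,  0.01350066]))
```

servo_tool(slide=[[0.03,-0.038,0],[0.06,-0.075,0],[0.09,-0.112,0],[0.12,-0.15,0],[0.15,-0.187,0]], angular=[[0.004,-0.002,0.013],[0.004,-0.002,0.013],[0.004,-0.002,0.013],[0.004,-0.002,0.013],[0.004,-0.002,0.013]])

```text
time_s: 1.85
ee_pos: [0.4434, -0.1754, 0.3536]
tool_rot: [3.138, 0.142, 0.001]
contact_force: [1.1, -1.0, 0.1]
gripper_width: 0.0
```

Run:
```python
from h import *
print(delta([.5,-.09,.36],.09))
```

```text
(array([ 0.06410494, -0.07994134, -0.00633863]), array([ 0.00012778, -0.00059839,  0.00031075]))
```

servo_tool(slide=[[0.03,-0.037,0],[0.06,-0.075,0],[0.064,-0.08,0],[0.064,-0.08,0]], angular=[[0,0,0],[0,0,0],[0,0,0],[0,0,0]])

```text
time_s: 2.25
ee_pos: [0.5003, -0.0887, 0.3535]
tool_rot: [3.138, 0.147, 0.0]
contact_force: [-0.2, -0.6, 0.2]
gripper_width: -0.0002
```

Run:
```python
from h import *
np.set_printoptions(precision=4,suppress=True)
p=eyes.camera_params('wrist');im=snap('wrist','w0.png')
for n,z in [('place_1',.1),('mixer',0)]:
    for r in eyes.landmark_of(n,'wrist')[:4]: print(n,round(r['score'],2),np.round(r['point'],1),atz('wrist',r['point'],z,p))
print(readout.get_state()['contact_force'])
```

```text
mixer 0.98 [286.8 114.1] [ 0.5679 -0.0922  0.    ]
[ 0.2082 -0.3008 -0.0998]
```

View pics/w0.png

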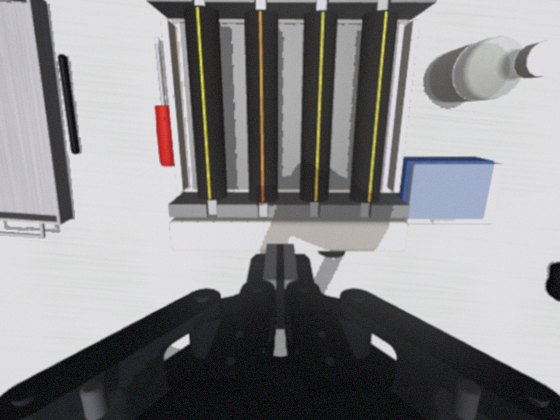

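The wrist view shows the seams: R4 (198,8)–(210,201), R3 (260,10)–(263,203), R2 (323,10)–(316,203) and R1 (386,10)–(370,203). The bystanders are clear of the mixer's interior.

Run:
```python
from h import *
np.set_printoptions(precision=4,suppress=True)
p=eyes.camera_params('wrist');im=cv2.imread('pics/w0.png')
C=[]
for a,b in [((198,12),(210,201)),((260.5,12),(263,203)),((323,12),(316,203)),((386,12),(370,203))]:
    A=atz('wrist',a,.118,p);B=atz('wrist',b,.118,p);d=A-B
    print((A+B)/2,np.linalg.norm(d),np.arctan2(d[1],d[0]));C.append((A+B)/2)
d=C[0]-C[3];print(np.arctan2(-d[0],d[1]),np.linalg.norm(d))
# sleeve edges along row 110
g=im[110].max(axis=1).astype(int)
print([ (i,g[i-1],g[i]) for i in range(180,420) if abs(g[i]-g[i-1])>25])
for u in (190,):pass
# tray inner
for u in [(72,220),(42,0)]: print(atz('wrist',u,.03,p))
```

```text
[ 0.5591 -0.0035  0.118 ] 0.1952986280949786 0.08462337158905955
[ 0.5635 -0.0655  0.118 ] 0.1979111133043882 0.08589353631807019
[ 0.5691 -0.1275  0.118 ] 0.19786586668724196 0.08785982267088459
[ 0.5745 -0.1903  0.118 ] 0.19761599492480314 0.09335583910551959
0.0822733148901474 0.18744859314222168
[(182, np.int64(95), np.int64(144)), (183, np.int64(144), np.int64(186)), (184, np.int64(186), np.int64(221)), (187, np.int64(216), np.int64(185)), (191, np.int64(163), np.int64(103)), (192, np.int64(103), np.int64(52)), (202, np.int64(47), np.int64(107)), (203, np.int64(107), np.int64(196)), (205, np.int64(211), np.int64(137)), (206, np.int64(137), np.int64(64)), (223, np.int64(33), np.int64(66)), (234, np.int64(112), np.int64(144)), (246, np.int64(169), np.int64(123)), (247, np.int64(123), np.int64(65)), (248, np.int64(65), np.int64(39)), (259, np.int64(46), np.int64(80)), (260, np.int64(80), np.int64(158)), (261, np.int64(158), np.int64(194)), (262, np.int64(194), np.int64(161)), (263, np.int64(161), np.int64(91)), (264, np.int64(91), np.int64(51)), (278, np.int64(49), np.int64(84)), (
[... 326 characters left out ...]
332, np.int64(50), np.int64(92)), (333, np.int64(92), np.int64(140)), (352, np.int64(142), np.int64(113)), (356, np.int64(82), np.int64(50)), (375, np.int64(62), np.int64(101)), (376, np.int64(101), np.int64(166)), (377, np.int64(166), np.int64(192)), (378, np.int64(192), np.int64(149)), (379, np.int64(149), np.int64(84)), (380, np.int64(84), np.int64(54)), (388, np.int64(70), np.int64(115)), (389, np.int64(115), np.int64(155)), (390, np.int64(155), np.int64(188)), (391, np.int64(188), np.int64(221)), (395, np.int64(203), np.int64(143)), (396, np.int64(143), np.int64(105)), (402, np.int64(107), np.int64(149)), (403, np.int64(149), np.int64(210))]
[0.387  0.2094 0.03  ]
[0.6722 0.2159 0.03  ]
```

```bash
cat >> h.py <<'E'
YAW=.086
RC={1:(.5740,-.190),2:(.5687,-.1278),3:(.5635,-.0658),4:(.5585,-.0037)}
def at(n,off,z): # offset along mixer +y
    return [RC[n][0]-off*np.sin(YAW),RC[n][1]+off*np.cos(YAW),z]
E
python3 - <<'E'
from h import *
print(delta(at(4,.009,.16),YAW))
E
```

```text
(array([ 0.06686169, -0.09076718,  0.19354514]), array([6.09755643e-04, 6.92591185e-06, 3.26134126e-03]))
```

servo_tool(slide=[[0.02,-0.03,0.03],[0.04,-0.06,0.06],[0.06,-0.085,0.09],[0.067,-0.091,0.13],[0.067,-0.091,0.16]], angular=[[0,0,0.003],[0,0,0.003],[0,0,0.003],[0,0,0.003],[0,0,0.003]])

```text
time_s: 2.9
ee_pos: [0.5579, 0.005, 0.1917]
tool_rot: [3.138, 0.134, -0.001]
contact_force: [0.2, -0.6, 0.0]
gripper_width: -0.0002
```

servo_tool(slide=[[0,0,0.01],[0,0,0.02],[0,0,0.02]], angular=[[0,0,0],[0,0,0],[0,0,0]])

```text
time_s: 3.2
ee_pos: [0.5576, 0.0039, 0.1715]
tool_rot: [3.138, 0.132, -0.002]
contact_force: [-0.4, 0.9, -0.3]
gripper_width: 0.0002
```

Run:
```python
from h import *
print(delta(at(4,.009,.147),YAW),readout.get_state()['contact_force'])
```

```text
(array([ 0.00028977, -0.00134562,  0.02451709]), array([ 0.00050526,  0.00115541, -0.0020995 ])) [-0.35866976  0.93820608 -0.34183045]
```

servo_tool(slide=[[0,-0.001,0.01],[0,-0.001,0.02],[0,-0.001,0.024],[0,-0.001,0.024]], angular=[[0,0.001,0],[0,0.001,0],[0,0.001,0],[0,0.001,0]])

```text
time_s: 3.6
ee_pos: [0.557, 0.0049, 0.147]
tool_rot: [3.138, 0.132, -0.002]
contact_force: [0.2, 0.1, 0.4]
gripper_width: -0.0
```

servo_tool(slide=[[0,0,0.001],[0,0,0.002],[0,0,0.002]], angular=[[0,0,0],[0,0,0],[0,0,0]])

```text
time_s: 3.9
ee_pos: [0.5571, 0.005, 0.1451]
tool_rot: [3.138, 0.132, -0.002]
contact_force: [0.1, -0.6, 0.2]
gripper_width: -0.0005
```

servo_tool(slide=[[0,0,0.001],[0,0,0.001]], angular=[[0,0,0],[0,0,0]])

```text
time_s: 4.1
ee_pos: [0.5573, 0.005, 0.1447]
tool_rot: [3.138, 0.132, -0.001]
contact_force: [-1.0, -0.7, 3.7]
gripper_width: -0.0002
```

servo_tool(slide=[[0,0,0.0005],[0,0,0.0005]], angular=[[0,0,0],[0,0,0]])

```text
time_s: 4.3
ee_pos: [0.5573, 0.0049, 0.1446]
tool_rot: [3.138, 0.132, -0.0]
contact_force: [-1.0, -0.9, 6.4]
gripper_width: -0.0001
```

servo_tool(slide=[[0,0.002,0.0006],[0,0.004,0.0006],[0,0.006,0.0006],[0,0.008,0.0006]], angular=[[0,0,0],[0,0,0],[0,0,0],[0,0,0]])

```text
time_s: 4.7
ee_pos: [0.558, -0.0031, 0.1446]
tool_rot: [3.138, 0.132, 0.0]
contact_force: [-3.3, -0.4, 7.3]
gripper_width: 0.0002
```

servo_tool(slide=[[0,0.003,0.0006],[0,0.006,0.0006],[0,0.009,0.0006],[0,0.011,0.0006]], angular=[[0,0,0],[0,0,0],[0,0,0],[0,0,0]])

```text
time_s: 5.1
ee_pos: [0.5591, -0.0142, 0.1438]
tool_rot: [3.138, 0.132, 0.001]
contact_force: [-0.9, -0.5, -0.3]
gripper_width: 0.0001
```

servo_tool(slide=[[0,0,-0.015],[0,0.02,-0.025],[0,0.042,-0.025],[0,0.042,-0.02],[0,0.042,-0.01]], angular=[[0,0,0],[0,0,0],[0,0,0],[0,0,0],[0,0,0]])

```text
time_s: 5.6
ee_pos: [0.563, -0.0563, 0.1537]
tool_rot: [3.138, 0.13, 0.002]
contact_force: [-1.3, -0.1, 0.6]
gripper_width: -0.0003
```

Run:
```python
from h import *
im=snap('wrist','w1.png')
print(delta(at(3,.009,.147),YAW))
```

```text
(array([0.00123747, 0.00140148, 0.00450478]), array([-0.00049296,  0.00217487, -0.00251178]))
```

View pics/w1.png

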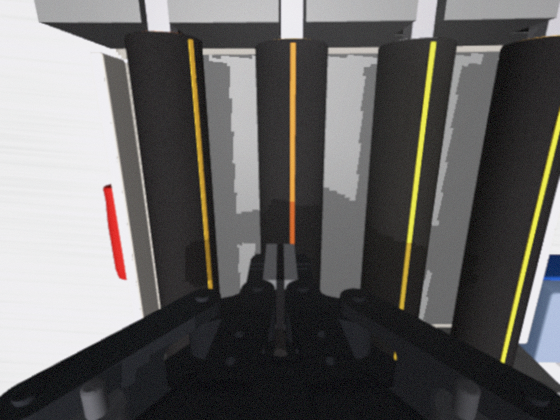

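The R4 seam has moved to the right, and compared with the R2 seam I estimate it rotated by about 1.3 rad. The fingertip (263–297, 245) is centred over R3.

servo_tool(slide=[[0.001,0.002,0.004],[0.001,0.002,0.0065],[0.001,0.002,0.008],[0.001,0.002,0.008]], angular=[[0,0.002,-0.0025],[0,0.002,-0.0025],[0,0.002,-0.0025],[0,0.002,-0.0025]])

```text
time_s: 6.05
ee_pos: [0.5618, -0.0569, 0.1439]
tool_rot: [-3.138, -0.136, 0.003]
contact_force: [-3.5, 0.3, 7.4]
gripper_width: 0.0
```

servo_tool(slide=[[0,0,0.001],[0,0,0.001]], angular=[[0,0,0],[0,0,0]])

```text
time_s: 6.25
ee_pos: [0.5617, -0.0565, 0.1438]
tool_rot: [-3.138, -0.137, 0.002]
contact_force: [-3.5, -0.8, 10.0]
gripper_width: -0.0001
```

servo_tool(slide=[[0,0.002,0.0009],[0,0.004,0.0009],[0,0.006,0.0009],[0,0.008,0.0009]], angular=[[0,0,0],[0,0,0],[0,0,0],[0,0,0]])

```text
time_s: 6.65
ee_pos: [0.5624, -0.0642, 0.1439]
tool_rot: [-3.138, -0.138, 0.002]
contact_force: [-3.4, -0.3, 9.1]
gripper_width: 0.0005
```

servo_tool(slide=[[0,0.003,0.0008],[0,0.006,0.0008],[0,0.009,0.0008],[0,0.011,0.0008]], angular=[[0,0,0],[0,0,0],[0,0,0],[0,0,0]])

```text
time_s: 7.05
ee_pos: [0.5634, -0.075, 0.143]
tool_rot: [-3.138, -0.139, 0.002]
contact_force: [-0.1, -0.1, 0.4]
gripper_width: -0.0002
```

servo_tool(slide=[[0,0,-0.015],[0,0.02,-0.025],[0,0.042,-0.025],[0,0.042,-0.02],[0,0.042,-0.01]], angular=[[0,0,0],[0,0,0],[0,0,0],[0,0,0],[0,0,0]])

```text
time_s: 7.55
ee_pos: [0.5674, -0.1169, 0.1528]
tool_rot: [-3.138, -0.137, 0.0]
contact_force: [0.5, 0.4, -0.4]
gripper_width: -0.0
```

Run:
```python
from h import *
im=snap('wrist','w2.png')
print(delta(at(2,.009,.147),YAW))
```

```text
(array([0.00186255, 0.00305165, 0.00354816]), array([-0.00187517,  0.0038548 ,  0.00207247]))
```

View pics/w2.png

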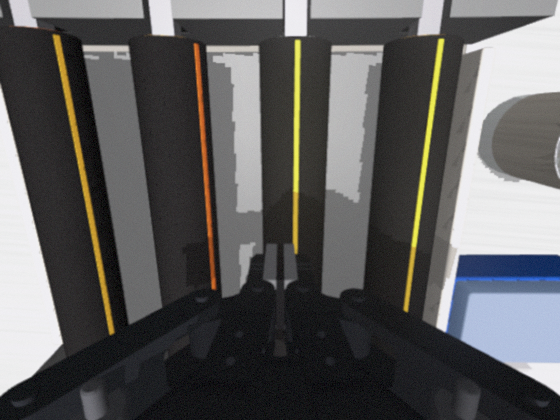

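R3 also rolled: its seam is at (201,100) near the right edge, and it turned freely. R2 is next.

servo_tool(slide=[[0.002,0.003,0.002],[0.002,0.003,0.004],[0.002,0.003,0.006],[0.002,0.003,0.006]], angular=[[-0.002,0.004,0.002],[-0.002,0.004,0.002],[-0.002,0.004,0.002],[-0.002,0.004,0.002]])

```text
time_s: 8.0
ee_pos: [0.5679, -0.1184, 0.1442]
tool_rot: [-3.139, -0.136, 0.001]
contact_force: [-0.1, -0.5, 0.8]
gripper_width: -0.0
```

servo_tool(slide=[[0,0,0.001],[0,0,0.0015],[0,0,0.0015]], angular=[[0,0,0],[0,0,0],[0,0,0]])

```text
time_s: 8.3
ee_pos: [0.5679, -0.1184, 0.1428]
tool_rot: [-3.139, -0.136, 0.001]
contact_force: [-0.6, 0.5, -0.3]
gripper_width: 0.0003
```

servo_tool(slide=[[0,0,0.001],[0,0,0.001]], angular=[[0,0,0],[0,0,0]])

```text
time_s: 8.5
ee_pos: [0.5681, -0.1185, 0.1422]
tool_rot: [3.138, 0.136, 0.0]
contact_force: [-1.1, 0.3, 3.1]
gripper_width: -0.0001
```

servo_tool(slide=[[0,0,0.001],[0,0,0.001]], angular=[[0,0,0],[0,0,0]])

```text
time_s: 8.7
ee_pos: [0.5681, -0.1187, 0.1421]
tool_rot: [3.138, 0.136, 0.001]
contact_force: [-1.7, -1.0, 7.3]
gripper_width: 0.0002
```

servo_tool(slide=[[0,0.002,0.0009],[0,0.004,0.0009],[0,0.006,0.0009],[0,0.008,0.0009]], angular=[[0,0,0],[0,0,0],[0,0,0],[0,0,0]])

```text
time_s: 9.1
ee_pos: [0.5689, -0.1269, 0.1421]
tool_rot: [3.138, 0.136, 0.002]
contact_force: [-2.2, -0.4, 8.9]
gripper_width: 0.0004
```

servo_tool(slide=[[0,0.003,0.0009],[0,0.006,0.0009],[0,0.008,0.0009]], angular=[[0,0,0],[0,0,0],[0,0,0]])

```text
time_s: 9.4
ee_pos: [0.5697, -0.1353, 0.1415]
tool_rot: [3.137, 0.136, 0.002]
contact_force: [-1.4, -0.3, 2.2]
gripper_width: 0.0001
```

servo_tool(slide=[[0,0.003,0],[0,0.003,-0.015],[0,0.022,-0.025],[0,0.044,-0.02],[0,0.044,-0.008]], angular=[[0,0,0],[0,0,0],[0,0,0],[0,0,0],[0,0,0]])

```text
time_s: 9.9
ee_pos: [0.5757, -0.183, 0.151]
tool_rot: [3.134, 0.133, 0.01]
contact_force: [0.5, -0.6, 0.5]
gripper_width: 0.0
```

Run:
```python
from h import *
im=snap('wrist','w3.png')
print(delta(at(1,.009,.147),YAW))
```

```text
(array([-3.84112795e-05,  3.04194414e-04,  8.11295411e-04]), array([ 0.0015672 , -0.00090221, -0.0014336 ]))
```

View pics/w3.png

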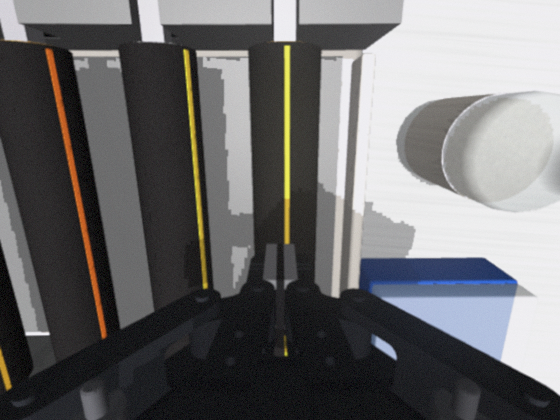

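R2 rolled as well: its seam is at (190,100), right of centre, and it turned freely. R1 is left, with its seam at the top.

servo_tool(slide=[[0,0.001,0.001],[0,0.001,0.002],[0,0.001,0.003],[0,0.001,0.003]], angular=[[0.001,-0.001,-0.001],[0.001,-0.001,-0.001],[0.001,-0.001,-0.001],[0.001,-0.001,-0.001]])

```text
time_s: 10.35
ee_pos: [0.5733, -0.1813, 0.1448]
tool_rot: [3.138, 0.135, -0.0]
contact_force: [-0.9, 0.2, -0.2]
gripper_width: 0.0
```

servo_tool(slide=[[0,0,0.001],[0,0,0.001]], angular=[[0,0,0],[0,0,0]])

```text
time_s: 10.55
ee_pos: [0.5733, -0.181, 0.1438]
tool_rot: [3.138, 0.136, -0.0]
contact_force: [-0.3, -0.2, -0.5]
gripper_width: 0.0
```

servo_tool(slide=[[0,0,0.001],[0,0,0.001]], angular=[[0,0,0],[0,0,0]])

```text
time_s: 10.75
ee_pos: [0.5734, -0.1811, 0.1435]
tool_rot: [3.138, 0.136, 0.0]
contact_force: [-1.5, 0.4, 5.2]
gripper_width: -0.0001
```

servo_tool(slide=[[0,0,0.0012],[0,0,0.0012]], angular=[[0,0,0],[0,0,0]])

```text
time_s: 10.95
ee_pos: [0.5735, -0.1812, 0.1434]
tool_rot: [3.137, 0.136, 0.001]
contact_force: [-2.7, 0.8, 9.1]
gripper_width: -0.0002
```

servo_tool(slide=[[0,0.002,0.0012],[0,0.004,0.0012],[0,0.006,0.0012]], angular=[[0,0,0],[0,0,0],[0,0,0]])

```text
time_s: 11.25
ee_pos: [0.574, -0.1865, 0.1437]
tool_rot: [3.138, 0.136, 0.002]
contact_force: [-2.6, 3.8, 12.8]
gripper_width: 0.0
```

servo_tool(slide=[[0,0.003,0.0012],[0,0.006,0.0012],[0,0.0085,0.0012],[0,0.0085,0.0012]], angular=[[0,0,0],[0,0,0],[0,0,0],[0,0,0]])

```text
time_s: 11.65
ee_pos: [0.5748, -0.1947, 0.1435]
tool_rot: [3.139, 0.136, 0.003]
contact_force: [-2.3, 1.9, 9.6]
gripper_width: -0.0002
```

servo_tool(slide=[[0,0.002,0.0008],[0,0.0035,0.001],[0,0.0035,-0.01],[0,0.0035,-0.03]], angular=[[0,0,0],[0,0,0],[0,0,0],[0,0,0]])

```text
time_s: 12.05
ee_pos: [0.5741, -0.1978, 0.173]
tool_rot: [-3.138, -0.136, 0.002]
contact_force: [0.4, -0.8, 0.4]
gripper_width: -0.0003
```

Run:
```python
from h import *
im=snap('wrist','w4.png')
print(delta(at(1,-.0,.2),YAW))
```

```text
(array([-0.00153139, -0.00894942, -0.02280483]), array([ 0.00225392, -0.00479345,  0.00089669]))
```

View pics/w4.png

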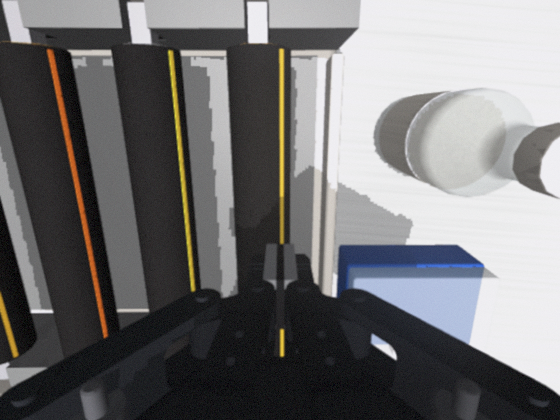

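R1 drags: about 3.8 N sideways, against under 1 N for the others. Its seam, at (282,100), suggests only about 0.85 rad. I'll roll it a bit further in the same direction for margin.

servo_tool(slide=[[0,-0.014,0],[0,-0.014,0.015],[0,-0.014,0.026],[0,-0.014,0.028],[0,-0.014,0.028]], angular=[[0,0,0],[0,0,0],[0,0,0],[0,0,0],[0,0,0]])

```text
time_s: 12.6
ee_pos: [0.5747, -0.1844, 0.1482]
tool_rot: [3.138, 0.136, 0.005]
contact_force: [-0.2, 0.1, 1.1]
gripper_width: 0.0004
```

servo_tool(slide=[[0,0,0.001],[0,0,0.0015],[0,0,0.0015]], angular=[[0,0,0],[0,0,0],[0,0,0]])

```text
time_s: 12.9
ee_pos: [0.5748, -0.1846, 0.1469]
tool_rot: [3.137, 0.136, 0.005]
contact_force: [0.0, 0.0, -0.1]
gripper_width: -0.0
```

servo_tool(slide=[[0,0,0.0015],[0,0,0.003],[0,0,0.0038],[0,0,0.0038]], angular=[[0,0,0],[0,0,0],[0,0,0],[0,0,0]])

```text
time_s: 13.3
ee_pos: [0.575, -0.1847, 0.1435]
tool_rot: [3.137, 0.136, 0.006]
contact_force: [-1.0, 1.0, 3.8]
gripper_width: 0.0003
```

servo_tool(slide=[[0,0,0.0012],[0,0.003,0.0012],[0,0.006,0.0012],[0,0.009,0.0012]], angular=[[0,0,0],[0,0,0],[0,0,0],[0,0,0]])

```text
time_s: 13.7
ee_pos: [0.5757, -0.193, 0.1436]
tool_rot: [3.138, 0.136, 0.006]
contact_force: [-2.7, 2.2, 11.2]
gripper_width: -0.0002
```

servo_tool(slide=[[0,0,-0.03],[0,-0.003,-0.06],[0,-0.003,-0.06],[0,-0.003,-0.06]], angular=[[0,0,0],[0,0,0],[0,0,0],[0,0,0]], gripper=0.1, newtons=30)

```text
time_s: 14.1
ee_pos: [0.5756, -0.1902, 0.2042]
tool_rot: [3.137, 0.136, 0.009]
contact_force: [-0.2, 0.5, -0.6]
gripper_width: 0.0467
```

Run:
```python
from h import *
p=eyes.camera_params('wrist')
im=snap('wrist','w5.png')
print(delta(at(1,-.0,.2),YAW),readout.get_state()['gripper_width'])
g=im.max(axis=2).astype(int)
for r in (60,100,140):
    print(r,[(i,g[r,i-2],g[r,i+1]) for i in range(200,360) if abs(g[r,i+1]-g[r,i-2])>55])
print(proj('wrist',[at(1,s,.1) for s in(-.018,0,.018)],p))
```

```text
(array([-8.90375369e-04,  5.60504371e-05,  3.15507068e-03]), array([ 0.00053351, -0.00359159,  0.0007398 ])) 0.0469204647221588
60 [(340, np.int64(75), np.int64(197)), (341, np.int64(86), np.int64(238)), (342, np.int64(130), np.int64(243))]
100 [(200, np.int64(35), np.int64(194)), (201, np.int64(72), np.int64(193)), (203, np.int64(194), np.int64(77)), (204, np.int64(193), np.int64(36)), (205, np.int64(141), np.int64(33)), (208, np.int64(33), np.int64(99)), (209, np.int64(30), np.int64(119)), (210, np.int64(54), np.int64(118)), (226, np.int64(117), np.int64(175)), (227, np.int64(116), np.int64(195)), (228, np.int64(136), np.int64(197)), (246, np.int64(200), np.int64(110)), (247, np.int64(193), np.int64(58)), (248, np.int64(169), np.int64(45)), (249, np.int64(110), np.int64(42)), (295, np.int64(53), np.int64(192)), (296, np.int64(58), np.int64(209)), (298, np.int64(192), np.int64(107)), (299, np.int64(209), np.int64(116)), (302, np.int64(116), np.int64(182)), (327, np.int64(240), np.int64(159)), (328, np.int64(241), np.int64(121)), (329, np.int64(220), np.int64(113)), (332, np.int64(11
[... 471 characters left out ...]
nt64(193), np.int64(130)), (248, np.int64(193), np.int64(66)), (249, np.int64(181), np.int64(40)), (250, np.int64(130), np.int64(49)), (294, np.int64(58), np.int64(119)), (295, np.int64(58), np.int64(189)), (296, np.int64(57), np.int64(200)), (298, np.int64(189), np.int64(112)), (299, np.int64(200), np.int64(130)), (301, np.int64(112), np.int64(178)), (302, np.int64(130), np.int64(194)), (326, np.int64(242), np.int64(132)), (327, np.int64(240), np.int64(110)), (328, np.int64(194), np.int64(114)), (330, np.int64(110), np.int64(191)), (331, np.int64(114), np.int64(230)), (332, np.int64(131), np.int64(242))]
[[303.5458909  213.73462952]
 [279.48265025 213.72496034]
 [255.41551918 213.71729101]]
```

View pics/w5.png

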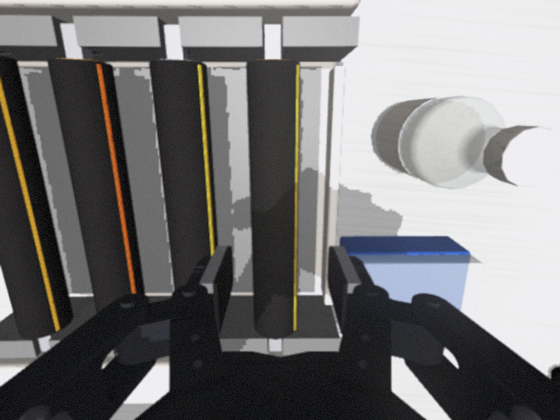

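Run:
```python
from h import *
np.set_printoptions(precision=4,suppress=True)
p=eyes.camera_params('wrist')
im=cv2.imread('pics/w5.png')
for r in (80,140,200): print(r,im[r,286:306].tolist() if r==140 else '', im[r,244:252].max(1).tolist())
def axis(r,l,rr):
    o,a=ray('wrist',(l,r),p);_,b=ray('wrist',(rr,r),p)
    d=a/np.linalg.norm(a)+b/np.linalg.norm(b);X=o+d*(.1-o[2])/d[2]
    w=X-np.array([*RC[1],.1]);return X,w[:2]@[-np.sin(YAW),np.cos(YAW)]
for r in(100,140): print(axis(r,248.3,299))
A=atz('wrist',(248.3,100),.1,p);B=atz('wrist',(299,100),.1,p);print(np.linalg.norm(A-B))
crop=im[60:300,180:360];cv2.imwrite('pics/w5c.png',cv2.resize(crop,None,fx=2.5,fy=2.5,interpolation=cv2.INTER_CUBIC))
```

```text
80  [199, 192, 137, 76, 41, 46, 50, 50]
140 [[52, 55, 57], [55, 58, 56], [56, 58, 58], [54, 54, 57], [56, 57, 61], [55, 57, 58], [54, 58, 58], [58, 58, 57], [48, 56, 57], [64, 115, 119], [68, 177, 189], [70, 179, 200], [69, 130, 146], [104, 108, 112], [130, 127, 125], [154, 151, 152], [178, 178, 178], [194, 192, 193], [195, 194, 192], [194, 192, 193]] [195, 193, 193, 181, 130, 66, 40, 49]
200  [115, 114, 114, 118, 113, 110, 82, 47]
(array([ 0.6531, -0.1788,  0.1   ]), np.float64(0.00437384607770995))
(array([ 0.6268, -0.1809,  0.1   ]), np.float64(0.004506277204019462))
0.03403549676323404
```

View pics/w5c.png

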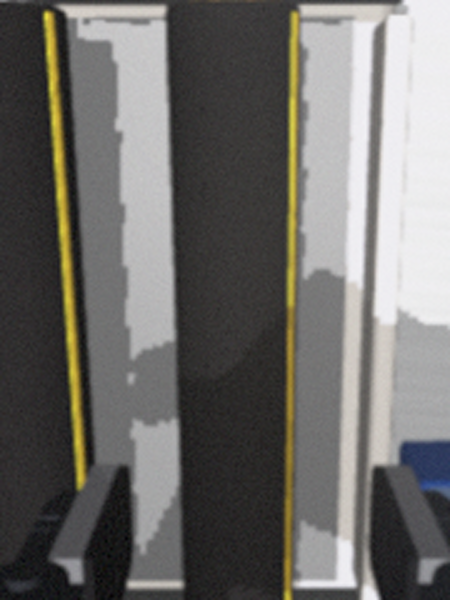

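The crop shows R1's sleeve at columns ~247–299 (centre 273.6), while the jaws are centred at 280. The roller is therefore about 4.4 mm to mixer +y of my estimate. I'll shift, lower a little, and recheck.

servo_tool(slide=[[-0.001,-0.0044,0.01],[-0.001,-0.0044,0.02],[-0.001,-0.0044,0.03],[-0.001,-0.0044,0.03]], angular=[[0,-0.003,0],[0,-0.003,0],[0,-0.003,0],[0,-0.003,0]], newtons=20)

```text
time_s: 14.55
ee_pos: [0.572, -0.1848, 0.1703]
tool_rot: [-3.137, -0.136, 0.006]
contact_force: [0.5, -0.4, -0.1]
gripper_width: 0.047
```

Run:
```python
from h import *
p=eyes.camera_params('wrist');im=snap('wrist','w6.png');s=readout.get_state()
print(s['ee_pos'],s['gripper_width'])
x=np.array(s['ee_pos']);R=Ro.from_rotvec(s['tool_rot'])
print('tool plane px at roller',[proj('wrist',[x+R.apply([dx,0,x[2]-.1])],p)[0] for dx in(.02,.06,.09)])
g=im.max(axis=2).astype(int)
for r in(60,100,140,180): print(r,'L',[(i,g[r,i]) for i in range(230,262,2)],'R',[(i,g[r,i]) for i in range(296,330,2)])
cv2.imwrite('pics/w6c.png',cv2.resize(im[0:330,140:420,::-1],None,fx=1.8,fy=1.8,interpolation=cv2.INTER_CUBIC))
```

```text
[ 0.57260345 -0.18513661  0.17131192] 0.04723687863450881
tool plane px at roller [array([280.76937098, 196.13188907]), array([280.82501421, 130.28239093]), array([280.87267167,  75.03612778])]
60 L [(230, np.int64(201)), (232, np.int64(200)), (234, np.int64(200)), (236, np.int64(199)), (238, np.int64(200)), (240, np.int64(199)), (242, np.int64(200)), (244, np.int64(201)), (246, np.int64(200)), (248, np.int64(201)), (250, np.int64(129)), (252, np.int64(41)), (254, np.int64(49)), (256, np.int64(44)), (258, np.int64(51)), (260, np.int64(50))] R [(296, np.int64(59)), (298, np.int64(60)), (300, np.int64(55)), (302, np.int64(54)), (304, np.int64(53)), (306, np.int64(57)), (308, np.int64(54)), (310, np.int64(104)), (312, np.int64(212)), (314, np.int64(142)), (316, np.int64(186)), (318, np.int64(190)), (320, np.int64(192)), (322, np.int64(192)), (324, np.int64(192)), (326, np.int64(194)), (328, np.int64(193))]
100 L [(230, np.int64(194)), (232, np.int64(195)), (234, np.int64(195)), (236, np.int64(197)), (238, np.int64(194)), (240, np.int64(195)), (242, np.int64(196)), (244, np.int64(197)), 
[... 1291 characters left out ...]
)), (232, np.int64(161)), (234, np.int64(182)), (236, np.int64(182)), (238, np.int64(183)), (240, np.int64(181)), (242, np.int64(182)), (244, np.int64(182)), (246, np.int64(181)), (248, np.int64(185)), (250, np.int64(182)), (252, np.int64(175)), (254, np.int64(79)), (256, np.int64(43)), (258, np.int64(40)), (260, np.int64(48))] R [(296, np.int64(56)), (298, np.int64(45)), (300, np.int64(48)), (302, np.int64(50)), (304, np.int64(45)), (306, np.int64(44)), (308, np.int64(125)), (310, np.int64(147)), (312, np.int64(108)), (314, np.int64(118)), (316, np.int64(117)), (318, np.int64(116)), (320, np.int64(119)), (322, np.int64(119)), (324, np.int64(120)), (326, np.int64(155)), (328, np.int64(159))]
```

View pics/w6c.png

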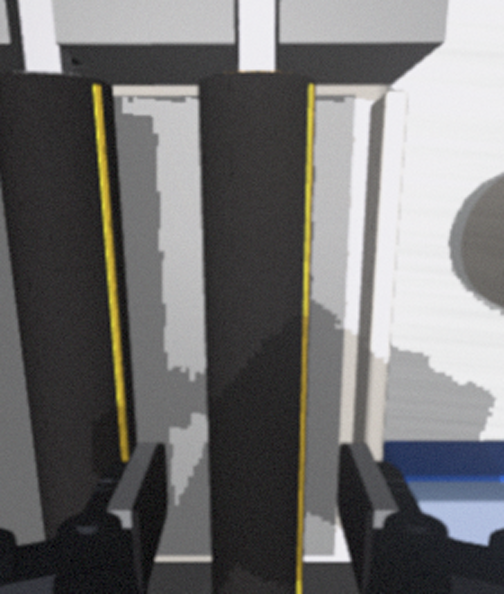

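R1's sleeve centre sits about 1 mm to tool +y of the jaw plane (282.4 vs 280.8), and both fingers fall in the gaps. I'll shift 1 mm and descend.

servo_tool(slide=[[0.001,0.001,0.01],[0.001,0.001,0.02],[0.001,0.001,0.03],[0.001,0.001,0.04],[0.001,0.001,0.045]], angular=[[0,0,0],[0,0,0],[0,0,0],[0,0,0],[0,0,0]])

```text
time_s: 15.1
ee_pos: [0.5729, -0.1857, 0.1249]
tool_rot: [-3.137, -0.136, 0.006]
contact_force: [-0.6, -0.4, -0.1]
gripper_width: 0.0467
```

servo_tool(slide=[[0,0,0.01],[0,0,0.019],[0,0,0.019]], angular=[[0,0,0],[0,0,0],[0,0,0]])

```text
time_s: 15.4
ee_pos: [0.5718, -0.1852, 0.1043]
tool_rot: [-3.136, -0.136, 0.01]
contact_force: [0.8, -0.2, 0.8]
gripper_width: 0.0467
```

servo_tool(slide=[[0,0,0],[0,0,0],[0,0,0]], angular=[[0,0,0],[0,0,0],[0,0,0]], gripper=-0.1, newtons=20)

```text
time_s: 15.7
ee_pos: [0.5721, -0.1854, 0.1047]
tool_rot: [-3.136, -0.136, 0.009]
contact_force: [0.6, -0.1, -0.5]
gripper_width: 0.0383
```

servo_tool(slide=[[0,0,0],[0,0,0],[0,0,0]], angular=[[0,0,0],[0,0,0],[0,0,0]], gripper=-0.5, newtons=20)

```text
time_s: 16.0
ee_pos: [0.5722, -0.1854, 0.1049]
tool_rot: [-3.136, -0.136, 0.009]
contact_force: [0.3, 0.2, 1.2]
gripper_width: 0.0353
```

servo_tool(slide=[[0,0,-0.003],[0,0,-0.008],[0,0,-0.015],[0,0,-0.022],[0,0,-0.03]], angular=[[0,0,0],[0,0,0],[0,0,0],[0,0,0],[0,0,0]])

```text
time_s: 16.5
ee_pos: [0.5723, -0.1855, 0.1356]
tool_rot: [-3.136, -0.136, 0.008]
contact_force: [-0.3, -0.6, -3.1]
gripper_width: 0.0354
```

servo_tool(slide=[[0,0,-0.02],[0,0,-0.04],[0,0,-0.065],[0,0,-0.09],[0,0,-0.11]], angular=[[0,0,0],[0,0,0],[0,0,0],[0,0,0],[0,0,0]], newtons=40)

```text
time_s: 17.0
ee_pos: [0.5732, -0.1858, 0.2478]
tool_rot: [-3.137, -0.136, 0.006]
contact_force: [0.8, 0.4, -3.1]
gripper_width: 0.0348
```

Run:
```python
from h import *
np.set_printoptions(precision=4,suppress=True)
s=readout.get_state();print(s['contact_force'],s['moment'],s['gripper_width'])
f=lambda x,y:(x/2.2+90,y/2.2+120)
# tray from top image: detected rim corners
P=np.array([atz('top',f(*a),.03)[:2] for a in [(124,121),(235,117),(241,355),(129,357)]])
print(P.mean(0), np.arctan2(*(P[0]-P[3])[::-1]),np.arctan2(*(P[1]-P[2])[::-1]), [np.linalg.norm(P[i]-P[i-1]) for i in range(4)])
for y in(0,.02,-.02):print(delta([.528,.305+y,.235],-.005 if 1 else 0))
snap('wrist','w7.png')
```

```text
[ 0.7717  0.4206 -3.1468] [ 0.0163 -0.0193 -0.0145] 0.03478398493795776
[0.526  0.2946] 0.01784873296680894 0.013066101521749793 [np.float64(0.2881139886886003), np.float64(0.13610908435757646), np.float64(0.2912020858122618), np.float64(0.13476995043982343)]
(array([-0.0025, -0.4929,  0.0138]), array([-0.0017,  0.0038,  0.0918]))
(array([-0.0007, -0.5128,  0.0138]), array([-0.0017,  0.0038,  0.0918]))
(array([-0.0042, -0.4729,  0.0137]), array([-0.0017,  0.0038,  0.0918]))
```

View pics/w7.png

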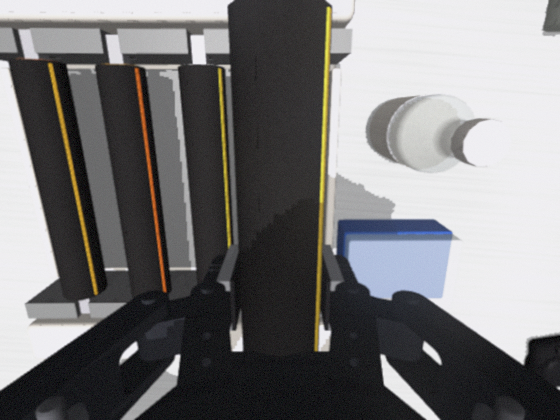

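The roller is held level, the three good rollers are still seated, and nothing is in the way. Moving over the tray.

servo_tool(slide=[[-0.0005,-0.045,0],[-0.001,-0.09,0],[-0.001,-0.135,0],[-0.0015,-0.18,0],[-0.002,-0.225,0]], angular=[[0,0.004,0.01],[0,0.004,0.03],[0,0.004,0.04],[0,0.004,0.06],[0,0.004,0.07]])

```text
time_s: 17.55
ee_pos: [0.5526, 0.0391, 0.2509]
tool_rot: [3.141, 0.025, 0.008]
contact_force: [1.0, -0.1, -3.5]
gripper_width: 0.0348
```

Run:
```python
from h import *
print(delta([.528,.303,.245],.015))
```

```text
(array([-0.02049662, -0.26425575,  0.00570297]), array([ 0.00036327, -0.0047904 ,  0.00072452]))
```

servo_tool(slide=[[-0.004,-0.045,0],[-0.008,-0.09,0],[-0.011,-0.135,0],[-0.014,-0.18,0],[-0.017,-0.225,0]], angular=[[0,-0.005,0],[0,-0.005,0],[0,-0.005,0],[0,-0.005,0],[0,-0.005,0]])

```text
time_s: 18.05
ee_pos: [0.5314, 0.2656, 0.2506]
tool_rot: [3.141, 0.025, -0.0]
contact_force: [1.5, -1.3, -2.6]
gripper_width: 0.0346
```

servo_tool(slide=[[-0.001,-0.02,0],[-0.003,-0.038,0],[-0.003,-0.038,0]], angular=[[0,0,0],[0,0,0],[0,0,0]])

```text
time_s: 18.35
ee_pos: [0.5272, 0.3054, 0.2503]
tool_rot: [-3.141, -0.028, 0.001]
contact_force: [-0.5, -0.4, -3.5]
gripper_width: 0.0349
```

Run:
```python
from h import *
np.set_printoptions(precision=4,suppress=True)
p=eyes.camera_params('wrist');im=snap('wrist','w8.png')
for r in eyes.landmark_of('tray','wrist')[:1]: print(r['score'],r['point'],atz('wrist',r['point'],0,p))
print(readout.get_state()['ee_pos'])
```

```text
[0.5276 0.303  0.2503]
```

View pics/w8.png

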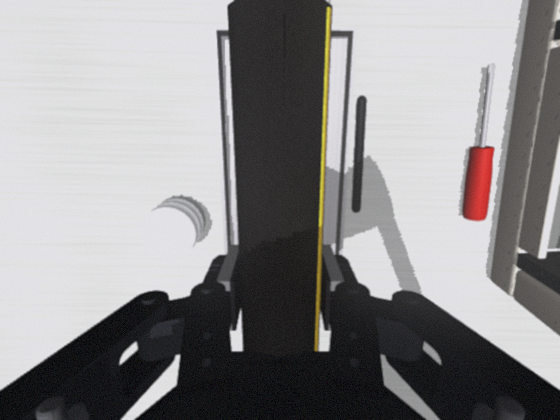

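The wrist view shows the tray rim at columns 218–353 (row 33), with a centre of about 285.5 against the tool's 281. The marker and dishes are clear of the tray.

Run:
```python
from h import *
np.set_printoptions(precision=4,suppress=True)
p=eyes.camera_params('wrist')
for u in[(219,33),(352,33),(222,100),(348,100),(226,200),(343,200)]: print(atz('wrist',u,.03,p))
A=(atz('wrist',(219,33),.03,p)+atz('wrist',(352,33),.03,p))/2
c=A-np.array([.15*np.cos(.015),.15*np.sin(.015),0]);print(c)
print(delta([.529,c[1],.035],.015))
```

```text
[0.6698 0.3641 0.03  ]
[0.6719 0.2355 0.03  ]
[0.6085 0.3636 0.03  ]
[0.6106 0.2344 0.03  ]
[0.5019 0.3631 0.03  ]
[0.504  0.2315 0.03  ]
[0.5209 0.2975 0.03  ]
(array([0.0014, 0.0052, 0.2153]), array([0.0014, 0.0006, 0.0013]))
```

servo_tool(slide=[[-0.002,0.003,0.04],[-0.0045,0.005,0.08],[-0.0045,0.005,0.12],[-0.0045,0.005,0.155],[-0.0045,0.005,0.17]], angular=[[0.001,0,0.001],[0.001,0,0.001],[0.001,0,0.001],[0.001,0,0.001],[0.001,0,0.001]])

```text
time_s: 18.95
ee_pos: [0.5212, 0.2949, 0.077]
tool_rot: [3.138, 0.021, -0.009]
contact_force: [-0.8, -0.5, -3.2]
gripper_width: 0.035
```

servo_tool(slide=[[0,0,0.008],[0,0,0.016],[0,0,0.024],[0,0,0.032]], angular=[[0,0,0],[0,0,0],[0,0,0],[0,0,0]])

```text
time_s: 19.35
ee_pos: [0.5221, 0.2948, 0.0454]
tool_rot: [3.139, 0.02, -0.006]
contact_force: [-0.1, 0.1, -3.6]
gripper_width: 0.0351
```

servo_tool(slide=[[0,0,0.005],[0,0,0.01],[0,0,0.0145],[0,0,0.0155],[0,0,0.0155]], angular=[[0,0,0],[0,0,0],[0,0,0],[0,0,0],[0,0,0]])

```text
time_s: 19.85
ee_pos: [0.5219, 0.2948, 0.0298]
tool_rot: [3.139, 0.021, -0.006]
contact_force: [0.5, -0.2, -3.5]
gripper_width: 0.035
```

servo_tool(slide=[[0,0,0.001],[0,0,0.0015],[0,0,0.0015]], angular=[[0,0,0],[0,0,0],[0,0,0]])

```text
time_s: 20.15
ee_pos: [0.5219, 0.2949, 0.0284]
tool_rot: [3.139, 0.021, -0.006]
contact_force: [-0.3, -0.2, -3.4]
gripper_width: 0.0346
```

servo_tool(slide=[[0,0,0.001],[0,0,0.0015],[0,0,0.0015]], angular=[[0,0,0],[0,0,0],[0,0,0]])

```text
time_s: 20.45
ee_pos: [0.522, 0.2949, 0.0282]
tool_rot: [3.139, 0.021, -0.005]
contact_force: [-3.5, -2.2, 8.8]
gripper_width: 0.0347
```

servo_tool(slide=[[0,0,0.001],[0,0,0.001]], angular=[[0,0,0],[0,0,0]])

```text
time_s: 20.65
ee_pos: [0.522, 0.2949, 0.0282]
tool_rot: [3.139, 0.021, -0.005]
contact_force: [-2.5, -2.0, 7.7]
gripper_width: 0.0347
```

servo_tool(slide=[[0,0,0],[0,0,0],[0,0,0],[0,0,0]], angular=[[0,0,0],[0,0,0],[0,0,0],[0,0,0]], gripper=0.25)

```text
time_s: 21.05
ee_pos: [0.5221, 0.295, 0.0282]
tool_rot: [3.139, 0.021, -0.004]
contact_force: [0.2, -0.0, -0.2]
gripper_width: 0.0535
```

servo_tool(slide=[[0,0,-0.01],[0,0,-0.03],[0,0,-0.07],[0,0,-0.11],[0,0,-0.15]], angular=[[0,0,0],[0,0,0],[0,0,0],[0,0,0],[0,0,0]])

```text
time_s: 21.55
ee_pos: [0.5223, 0.2952, 0.1802]
tool_rot: [3.139, 0.021, -0.005]
contact_force: [0.9, -0.1, -0.4]
gripper_width: 0.0535
```

servo_tool(slide=[[-0.03,0,-0.04],[-0.06,0,-0.08],[-0.08,0,-0.12],[-0.08,0,-0.12],[-0.08,0,-0.12]], angular=[[0,0,0],[0,0,0],[0,0,0],[0,0,0],[0,0,0]])

```text
time_s: 22.05
ee_pos: [0.4429, 0.2947, 0.3022]
tool_rot: [3.141, 0.022, 0.001]
contact_force: [0.1, -0.0, -0.5]
gripper_width: 0.0532
```

Run:
```python
from h import *
a=snap('wrist','w9.png');b=snap('top','top9.png')
print(readout.get_state()['contact_force'])
big=cv2.resize(b[120:300,90:450],None,fx=2.2,fy=2.2,interpolation=cv2.INTER_CUBIC)[:,:,::-1]
cv2.imwrite('pics/f.png',np.vstack([big[:390,:560][:260],cv2.resize(a[:330],(560,330))[:,:,::-1]]))
```

```text
[1.03172777 0.95870495 0.86549869]
```

Run:
```python
from h import *
np.set_printoptions(precision=4,suppress=True)
for k in(1,2):
    p=eyes.camera_params('wrist');a=snap('wrist')
    for n in('dragging_roller','tray'):
        r=eyes.recognise(n,'wrist')[:2]
        for q in r: print(n,round(q['score'],2),q['point'],atz('wrist',q['point'],.022,p))
    g=a.max(axis=2)
    for row in(80,120,160,200):
        d=np.where(g[row,150:410]<90)[0]+150; d=np.split(d,np.where(np.diff(d)>3)[0]+1)
        print(row,[(s[0],s[-1],atz('wrist',((s[0]+s[-1])/2,row),.022,p)[1].round(4)) for s in d if len(s)>3])
    col=[(r) for r in range(0,330) if g[r,282]<90];print('rows dark',col[:1],col[-1:])
    print(atz('wrist',(282,col[0]),.022,p))
s=eyes.landmark_of
snap('top')
for n,z in [('place_1',.1),('tray',0),('screwdriver',0),('dishes',0),('wash_bottle',0),('tip_box',0),('marker',0)]:
    for q in s(n,'top')[:3 if 'place' in n else 1]: print(n,round(q['score'],2),atz('top',q['point'],z))
```

```text
Traceback (most recent call last):
ValueError: it knows: dishes, marker, mixer, place, screwdriver, tip_box, tray, wash_bottle
```

Run:
```python
from h import *
np.set_printoptions(precision=4,suppress=True)
for k in(1,2):
    p=eyes.camera_params('wrist');a=snap('wrist')
    g=a.max(axis=2)
    for row in(60,100,140,200):
        d=np.where(g[row,150:410]<90)[0]+150; d=np.split(d,np.where(np.diff(d)>3)[0]+1)
        print(row,[(s[0],s[-1],atz('wrist',((s[0]+s[-1])/2,row),.022,p)[1].round(4)) for s in d if len(s)>3])
    for c in (280,286):
        col=[r for r in range(0,330) if g[r,c]<90];print('rows dark',col[:1],col[-1:],atz('wrist',(c,col[0]),.022,p) if col else '')
s=eyes.landmark_of
snap('top')
for n,z in [('place_1',.1),('tray',0),('screwdriver',0),('dishes',0),('wash_bottle',0),('tip_box',0),('marker',0)]:
    for q in s(n,'top')[:5 if 'place' in n else 1]: print(n,round(q['score'],2),atz('top',q['point'],z))
```

```text
60 [(np.int64(216), np.int64(219), np.float64(0.367)), (np.int64(265), np.int64(294), np.float64(0.2954)), (np.int64(341), np.int64(349), np.float64(0.2198))]
100 [(np.int64(265), np.int64(291), np.float64(0.2967)), (np.int64(340), np.int64(347), np.float64(0.2183))]
140 [(np.int64(266), np.int64(291), np.float64(0.2955))]
200 [(np.int64(323), np.int64(326), np.float64(0.2342))]
rows dark [0] [214] [0.6285 0.2956 0.022 ]
rows dark [0] [215] [0.6286 0.289  0.022 ]
60 [(np.int64(216), np.int64(219), np.float64(0.3668)), (np.int64(265), np.int64(294), np.float64(0.2953)), (np.int64(341), np.int64(349), np.float64(0.2197))]
100 [(np.int64(218), np.int64(221), np.float64(0.3665)), (np.int64(265), np.int64(291), np.float64(0.2966)), (np.int64(340), np.int64(347), np.float64(0.2182))]
140 [(np.int64(266), np.int64(291), np.float64(0.2954))]
200 []
rows dark [0] [214] [0.6283 0.2955 0.022 ]
rows dark [0] [215] [0.6284 0.2889 0.022 ]
place_1 0.86 [ 0.5752 -0.1815  0.1   ]
place_1 0.76 [0.565  0.0039 0.1   ]
place_1 0.74 [ 0.5697 -0.0628  0.1   ]
place_1 0.6 [ 0.5782 -0.1243  0.1   ]
tray 0.6 [0.5345 0.2981 0.    ]
screwdriver 0.75 [0.5612 0.0867 0.    ]
wash_bottle 0.68 [ 0.6391 -0.3079  0.    ]
tip_box 0.96 [ 0.4942 -0.3196  0.    ]
marker 0.68 [0.5484 0.2197 0.    ]
```

```bash
python3 -c "
from station import robot
print(robot.job_done())"
```

```text
the job is handed in; nothing more can be done
None
```

I rolled all four rollers by sliding the closed fingertips across them. The one at place 1 drags, so I lifted it out, laid it in the service tray and handed the job in. It took about 23 s of the 72 s. No verdict was reported.

- **Feel:** Places 2, 3 and 4 turned with less than 1 N sideways at about 7–10 N press. Place 1 took about 3.8 N sideways at 12.8 N press, the highest press I read on any roller. With the roller's own weight of about 3.1 N (read after lifting), that is roughly 16 N on the seat, under the 25 N limit.
- **Roll angles:** These are estimates from how far the seams moved: about 1.2–1.3 rad at places 2–4. Place 1 came to about 0.85 rad on the first pass, so I rolled it further the same way.
- **Placing:** I lowered the roller at about 50 mm/s, slowing to about 10 mm/s just above the floor. The force rose to about 9 N at touchdown, then I opened the gripper and backed off.

**Last checks:**
- **Roller in the tray:** Two successive wrist pictures put it in the same spot, at world y ≈ 0.2955. The tray centre is about 0.298, so it is at rest and lying along the tray.
- **Good rollers:** The wrist picture after the lift showed the three good rollers seated.
- **Bystanders:** The screwdriver, wash bottle and tip box read within about 11 mm of their first measurement, and the marker within about 16 mm. I take that as network noise, since nothing touched them.

**Did not work or disagreed:**
- My final composite picture was refused because the 12-picture limit was reached, so the last checks were numerical only.
- The dishes were not reported in the final top view, though the wrist picture taken over the tray, before I lowered the roller, showed them clear of it.
- The network still reported a "place" at the now empty place 1.
- My first estimate of roller 1's position, from its seam, was about 4 mm off. I corrected it from the sleeve edges before gripping.

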